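# Seat the whetstone in its holder and close the end stop on it

## Robot

A 6-joint arm with a two-finger parallel gripper is mounted at the origin on a cart in front of the work surface, level with it; the furniture and walls round the work are solid. World frame = base frame: x ahead of the robot, y to its left, z up, the work surface at z = 0. Lengths are in m, angles in rad, forces in N, time in s.
With the tool pointing down it reaches from about 0.225 to 0.875 m from the base axis. Payload 3.4 kg.
Tool frame: the origin (TCP) lies at the very end of the fingers, on their centre line; the grasp point (between the pads) lies behind it (manip.grasp_offset is the z of the grasp point in the tool frame, in m); z points along the fingers, y is the line along which they close (so a half turn about z gives the same grasp; the last joint's range is limited). The gripper opens to 85 mm and grips with 20 to 120 N. Pads are 22 mm wide; open, the fingers measure 114 mm over their backs; the gripper's body (76 mm by 85 mm) begins 54 mm behind the grasp point. The pads swing forward as they close: fully open they stand 13 mm farther back than shut.
Start: joints at [-1.349, 0.276, 1.505, -0, 1.361, -0.121], TCP at [0.193, -0.542, 0.231] pointing down, gripper open.
Joint ranges: [-2.89, 2.89], [-0.75, 2.08], [0.22, 2.7], [-1.18, 4.32], [0.11, 2.71], [-2.7, 2.7]. Speed limits (rad/s): [2.57, 2.57, 3.14, 3.14, 3.14, 3.14].

## Interface

Orientations are given as a unit quaternion [w, x, y, z].
In Python, from rig import manip gives the robot as it stands.
- The arm moves only by the shell command python3 -m pendant 'ROWS' [FORCE]. ROWS is JSON, a list of rows, each an object of numbers: "dx", "dy", "dz": the shift along the tool's x, y, z in m; "rx", "ry", "rz": the turn, a rotation vector about the tool's x, y, z in degrees; "hand": the finger opening in m, from 0 to 0.0854. In form: [{"dx": .., "dy": .., "dz": .., "rx": .., "ry": .., "rz": .., "hand": ..}, ...]. A call has 1 to 12 rows; each row shifts and turns the commanded pose from where the row before left it, along the tool's axes as they then stand; what a row does not reach is not made up. A row lasts 1/12 s, in which the tool goes at most 41.7 mm and 7.16 degrees, less where a joint would pass 70% of its speed; a pose out of reach is approached as far as the arm can. A call is refused whole if a number of a shift passes 0.0417 or a number of a turn 7.16, either way. A call with a gripper value outside its range is refused whole. The fingers move at their own pace and stop on an object; FORCE is the grip in N (left out, the last holds). Time passes only in rows, so rows that do not move let the fingers close. It gives the time, the measured TCP pose, the force, the opening and the grip force at its end, in the units of the state.
- manip.get_state(): the state, without advancing time (a new reading comes with each control period).
- manip.get_image(name): name is "scene" or "side" or "wrist"; returns a dict with "frame" (400x640x3 uint8, red, green, blue), "fx", "fy", "cx", "cy" (pixels), "position" and "attitude" of the camera in the world; the wrist camera has in their place "mount" (4x4, takes a point from camera to tool coordinates, whose origin is the TCP and whose axes are the flange's). Camera axes: x right, y up, looking along -z (the intrinsics and any distortion apply to the point x, -y, -z); pixel columns grow to the right and rows downward; lengths in m; the calibration is good to about 2 mm. The wrist camera is an equidistant fisheye: a pixel r from the principal point sees the ray r / f radians off the axis. A picture is of the moment at which its call begins: read the wrist's pose just before it. There is no depth.
- manip.sign_off(): hands the job in; it is judged then, once.
The state is a dict: "clock": time; "qpos": joint angles; "qd": joint speeds; "effort": joint torques, N m; "position": TCP position; "ee_rot": TCP orientation; "contact_force": force on the tool from outside, world axes, zero at the start; "moment": the same for the moment, N m; "width": finger opening in m; "gripper_force": force on a finger pad.
Only numpy, scipy, OpenCV 4.12 (cv2) and the standard library are available. Lean on these libraries where they do the work, as an engineer would, in place of code of your own. Each camera call takes 0.05 s, during which the arm holds its last target. There are 200 camera calls.

## Task

Get the whetstone ready for sharpening: pick it up, set it down flat on top of the holder towards the end away from the steel stop, and slide it lightly along until it drops into the pocket of the rubber cradle. The stone chips easily, so never slam it or force it; once it lies fully home, slide the end stop up against its end, let go, and leave everything else on the worktop where it is.

Things in the scene. Friction and masses are not known exactly. Their poses are not given: they have to be found in the camera images.
- whetstone: Whetstone: flat rectangular block of two bonded layers, light on top and darker grey below, 150 x 50 x 25 mm, about 0.4 kg, loose; at the start flat on the worktop to the left of the holder. Origin: centre of its underside; x along its length, y across its width (50 mm), z up. Both ends are alike. Seated in the pocket its underside is 27 mm and its top 52 mm above the worktop.
- holder: Whetstone holder, fixed: wooden base 279 x 86 mm (108 over the steel guides and stop), flat top (deck) 32 mm above the worktop. Origin: on the worktop under the trough's centre; x along its length to the end with the steel stop (base spans x -115 to +164 mm; this end is to the robot's right), y across, z up. Sunk in the deck: a trough, x -100 to +100 mm, 66 mm wide, holding a black rubber cradle.
- trough_centre (a point): Centre of the holder's trough at deck height (not of the cradle). The cradle, 170 mm long, top flush with the deck, has a pocket 154 x 54 mm, 5 mm deep, centred across the holder. The cradle may sit anywhere along the trough: the pocket's centre is up to 15 mm either way along the holder's x from this point, and is not measured. It stays put under forces below 45 N.
- end_stop (a joint): Sliding end stop on the holder, a steel saddle with an upright block: its travel in m from the holder's end towards the stone (along the holder's -x), 0 to 0.075; at the start 0 to 0.02. It moves with about 3 N and stays where it is left.
- stop_nose (a point): Centre of the stop's rubber nose face, which looks along the holder's -x towards the stone, 42 mm above the worktop; in the holder's frame x = 132 mm minus the joint value, y = 0. It is to bear on the end of the seated stone, 75 mm from the stone's centre.
- stop_back (a point): Point on the stop's rear face, which looks along the holder's +x, 26 mm behind the nose face, there to be pushed on: an upright plate 44 mm wide and 10 mm thick, its top 66 mm above the worktop; this point is 54 mm above the worktop. Below 38 mm the saddle reaches 4 mm further back.
- dressing_stone: bystander: small light grey block 70 x 30 x 18 mm, like the whetstone's top but less than half as long, to the left behind the whetstone; origin under its centre
- scissors: bystander: kitchen scissors, 87 x 199 x 9 mm, lying flat behind the holder; origin under their middle
- mill: bystander: small grey pepper mill, 44 mm wide, 90 mm tall, behind the holder; origin at its base
- timer: bystander: wind-up kitchen timer, 64 mm wide, 52 mm tall, on the left; origin at its base
- teaspoon: bystander: teaspoon, 130 mm long, lying on the hob; origin under its middle
- peg: bystander: wooden clothes peg, 15 x 72 x 12 mm, lying flat behind the gap between holder and whetstone; origin under its centre

How it is judged:
On the way, in this order (a step that is already met when the one before it is completed fails the run):
1. the stone is set down flat on top of the holder, not yet in the pocket (z of whetstone in the frame of holder between 0.0305 and 0.0345 m and x of whetstone in the frame of holder between -0.12 and 0.06 m and y of whetstone in the frame of holder between -0.02 and 0.02 m and contact force between whetstone and holder above 0.3 N), for 0.1 s.
2. the stone has gone down into the pocket and lies flat on its floor (z of whetstone in the frame of holder between 0.025 and 0.0285 m and y of whetstone in the frame of holder between -0.006 and 0.006 m and angle between whetstone's own z axis and vertical below 0.015 rad and angle between the x axis of whetstone and the x axis of holder, either way round below 0.1 rad), for 0.2 s.
3. the end stop stands against the end of the seated stone (horizontal distance between stop_nose and whetstone below 0.0775 m and z of whetstone in the frame of holder below 0.0285 m), for 0.1 s.
At the end, for the whole second after the job is handed in: The stone lies flat (within 0.015 rad) and at rest in the pocket, underside 25 to 28.5 mm above the worktop, within 6 mm of the holder's centreline and lengthwise along it; the stop's nose is within 2.5 mm of its end (all of step 3 and z of whetstone in the frame of holder above 0.025 m and y of whetstone in the frame of holder between -0.006 and 0.006 m and angle between whetstone's own z axis and vertical below 0.015 rad and angle between the x axis of whetstone and the x axis of holder, either way round below 0.1 rad and linear speed of whetstone below 0.01 m/s); the robot touches nothing.
It fails at once if the stone is pressed or knocked against the holder or its stop with more than 35 N (contact force between whetstone and holder above 35 N).
It fails at once if a bystander is moved by more than 25 mm (distance of any of dressing_stone, scissors, mill, timer, teaspoon, peg from where it was at the start of the episode above 0.025 m).
It also fails if it takes over 72 s, if anything falls off the work surface, if the arm or the gripper's body presses on something with over 40 N, if the wrist force passes 120 N, or if a joint passes its speed limit or range.

## Working session

There is one attempt and no reset: what is moved stays moved. The work goes in short steps, Python scripts to look and compute and a shell command to move; the robot and the scene stay as the last step left them, time stands still between calls to the robot, and variables do not carry over. Pictures are saved under pics/ and viewed, at most 11 in all, crops included, and the job is handed in when it is done.

```bash
mkdir -p pics; cat > h.py <<'E'
import numpy as np, cv2
from scipy.spatial.transform import Rotation as R
from rig import manip
def att(a):
    a=np.array(a,float)
    return a if a.shape==(3,3) else R.from_quat(a[[1,2,3,0]]).as_matrix()
def px2w(d,u,v,z):
    """fixed camera pixel -> world point at height z"""
    r=att(d['attitude'])@np.array([(u-d['cx'])/d['fx'],-(v-d['cy'])/d['fy'],-1])
    p=np.array(d['position']);return p+r*(z-p[2])/r[2]
def w2px(d,P):
    c=att(d['attitude']).T@(np.array(P)-d['position'])
    return d['cx']+d['fx']*c[0]/-c[2], d['cy']-d['fy']*c[1]/-c[2]
def tool():
    s=manip.get_state();q=np.array(s['ee_rot']);return np.array(s['position']),R.from_quat(q[[1,2,3,0]]).as_matrix()
def wpx2w(d,T,u,v,z):
    p,M=T;m=np.array(d['mount']);x=(u-d['cx'])/d['fx'];y=(v-d['cy'])/d['fy'];th=np.hypot(x,y)
    k=np.sin(th)/th if th>0 else 1
    r=M@m[:3,:3]@np.array([x*k,-y*k,-np.cos(th)]);o=p+M@m[:3,3]
    return o+r*(z-o[2])/r[2]
E
ls; python3 - <<'E'
from h import *
print(manip.get_state(),manip.grasp_offset); print(tool()[1])
import pickle
for n in("scene","side"):
    d=manip.get_image(n);pickle.dump(d,open(n+'.pkl','wb'));print({k:v for k,v in d.items() if k!='frame'})
    cv2.imwrite(f'pics/{n}.png',d['frame'][:,:,::-1])
E
```

```text
h.py
pics
{'clock': 0.0, 'qpos': array([-1.34902715e+00,  2.76624368e-01,  1.50614254e+00,  7.95516909e-06,
        1.36066997e+00, -1.20994378e-01]), 'qd': array([ 0.0004388 , -0.00042909, -0.00165078, -0.00200112,  0.00043556,
       -0.00121213]), 'effort': array([ 5.15259435e-04, -4.16772687e+01, -2.45803410e+01, -3.88454446e-04,
        1.10536540e-02,  4.25135894e-06]), 'position': array([ 0.19313796, -0.54104114,  0.2304192 ]), 'ee_rot': array([-9.21137555e-04,  9.85349777e-01,  1.70543152e-01, -4.25587735e-05]), 'contact_force': array([ 0.03745567,  0.43656408, -0.52855524]), 'moment': array([0.04409308, 0.02993877, 0.00163296]), 'gripper_force': 0.0, 'width': 0.08499580147428097} -0.0187
[[ 9.41830063e-01  3.36089234e-01 -3.98057959e-04]
 [ 3.36089391e-01 -9.41828370e-01  1.80076915e-03]
 [ 2.30316847e-04 -1.82980158e-03 -9.99998299e-01]]
{'fx': 520.7409268699023, 'fy': 520.7409268699023, 'cx': 326.8950947508313, 'cy': 204.20379036716875, 'position': array([-0.27720699,  0.84626534,  0.60884644]), 'attitude': array([-0.34654622, -0.2172092 ,  0.50212424,  0.76196924])}
{'fx': 494.0196294194196, 'fy': 494.0196294194196, 'cx': 311.85360230063463, 'cy': 198.9112007097712, 'position': array([ 0.15893372, -1.1666799 ,  0.76827708]), 'attitude': array([ 0.84342681,  0.5006872 , -0.0888719 , -0.17333586])}
```

View pics/scene.png

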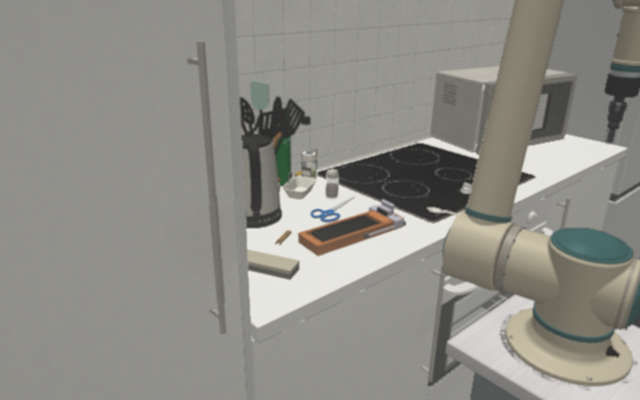

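View pics/side.png

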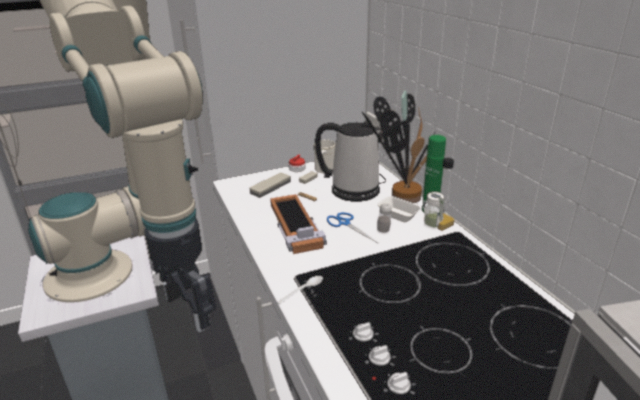

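The scene view shows the whetstone at about (270,262), partly hidden by the cabinet, and the holder from (300,240) to (405,215). In the side view the whetstone is at about (270,184) and the holder at about (297,222), with the stop at its near end. I'll enlarge both.

```bash
python3 - <<'E'
import pickle,cv2
for n,(x,y) in dict(scene=(240,190),side=(240,160)).items():
    f=pickle.load(open(n+'.pkl','rb'))['frame'][y:y+100,x:x+ (170 if n=='scene' else 110),::-1]
    k=4.7 if n=='scene' else 6
    cv2.imwrite(f'pics/{n}_c.png',cv2.resize(f,None,fx=k,fy=k,interpolation=cv2.INTER_CUBIC))
E
```

```text
(no output)
```

View pics/side_c.png

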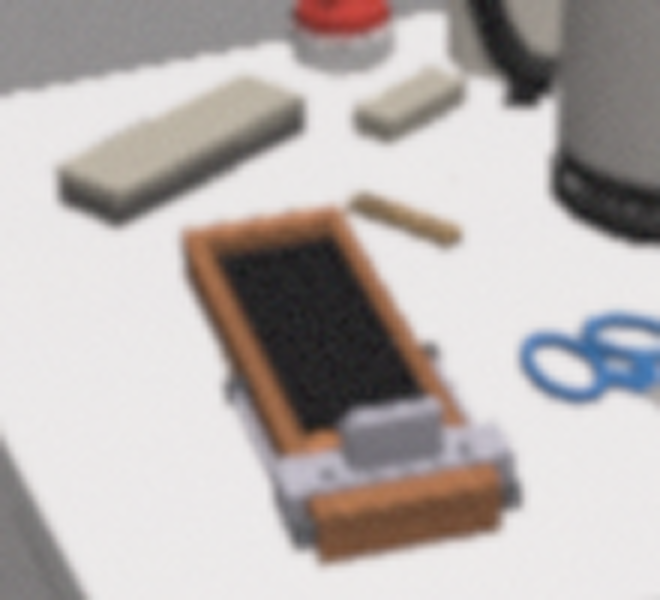

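View pics/scene_c.png

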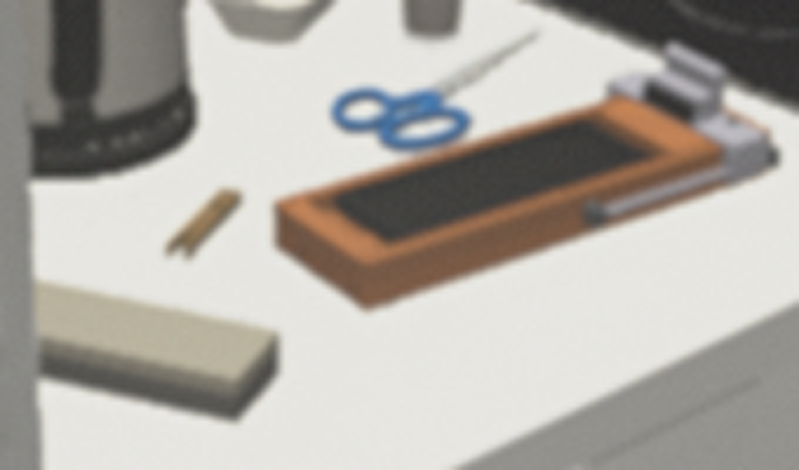

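Side crop: whetstone top corners at (58,172), (118,208), (303,102) and (243,78). The holder's deck corners are at (186,236) and (343,210) at the far end, and (313,502) and (500,468) at the stop end. In the scene crop the deck corners are at (278,207) and (372,262), and the stone's near end at (237,381) and (277,338).

```bash
python3 - <<'E'
import pickle
from h import *
np.set_printoptions(precision=4,suppress=True)
S=pickle.load(open('side.pkl','rb'));C=pickle.load(open('scene.pkl','rb'))
s=lambda x,y,z:px2w(S,240+(x+.5)/6-.5,160+(y+.5)/6-.5,z)[:2]
c=lambda x,y,z:px2w(C,240+(x+.5)/4.7-.5,190+(y+.5)/4.7-.5,z)[:2]
st=np.array([s(*p,.025) for p in[(58,172),(118,208),(303,102),(243,78)]]);print('stone',st,st.mean(0))
print('len',np.linalg.norm(st[3]-st[0]),np.linalg.norm(st[2]-st[1]),np.linalg.norm(st[1]-st[0]))
print('scene stone end',c(237,381,.025),c(277,338,.025))
h=np.array([s(*p,.032) for p in[(186,236),(343,210),(500,468),(313,502)]]);print('holder',h,np.linalg.norm(h[0]-h[3]),np.linalg.norm(h[1]-h[2]),np.linalg.norm(h[0]-h[1]),np.linalg.norm(h[2]-h[3]))
print('scene holder end',c(278,207,.032),c(372,262,.032))
print('pocket? trough far', s(218,255,.032),s(330,237,.032),'scene',c(330,203,.032),c(388,240,.032),c(660,153,.032),c(590,120,.032))
E
```

```text
stone [[0.4988 0.2388]
 [0.5164 0.1851]
 [0.6497 0.2627]
 [0.629  0.3068]] [0.5735 0.2483]
len 0.14692996090626603 0.15418832098893134 0.056425951865612035
scene stone end [0.4944 0.2515] [0.5133 0.2128]
holder [[ 0.536   0.1281]
 [ 0.6199  0.1203]
 [ 0.5969 -0.1382]
 [ 0.5105 -0.1289]] 0.2582715812125743 0.25950040557694626 0.08420355285515049 0.08683906072505826
scene holder end [0.6088 0.135 ] [0.532 0.137]
pocket? trough far [0.5446 0.102 ] [0.6033 0.0957] scene [0.5951 0.1113] [0.5446 0.1154] [ 0.526 -0.066] [ 0.5806 -0.0672]
```

```bash
python3 -m pendant '[{"dx":0.028,"dy":-0.029,"dz":-0.004},{"dx":0.028,"dy":-0.029,"dz":-0.004},{"dx":0.028,"dy":-0.029,"dz":-0.004},{"dx":0.028,"dy":-0.029,"dz":-0.004},{"dx":0.028,"dy":-0.029,"dz":-0.004},{"dx":0.028,"dy":-0.029,"dz":-0.004},{"dx":0.028,"dy":-0.029,"dz":-0.004},{"dx":0.028,"dy":-0.029,"dz":-0.004},{"dx":0.028,"dy":-0.029,"dz":-0.004},{"dx":0.028,"dy":-0.029,"dz":-0.004}]' && python3 -m pendant '[{"dx":0.028,"dy":-0.029,"dz":-0.004},{"dx":0.028,"dy":-0.029,"dz":-0.004},{"dx":0.028,"dy":-0.029,"dz":-0.004},{"dx":0.028,"dy":-0.029,"dz":-0.004},{"dx":0.028,"dy":-0.029,"dz":-0.004},{"dx":0.028,"dy":-0.029,"dz":-0.004},{"dx":0.028,"dy":-0.029,"dz":-0.004},{"dx":0.028,"dy":-0.029,"dz":-0.004},{"dx":0.028,"dy":-0.029,"dz":-0.004},{"dx":0.0,"dy":-0.00,"dz":-0.000},{"dx":0},{"dx":0}]'
python3 - <<'E'
from h import *
import pickle
T=tool();d=manip.get_image('wrist');pickle.dump((T,d),open('w1.pkl','wb'))
print(T,{k:v for k,v in d.items() if k!='frame'})
cv2.imwrite('pics/w1.png',cv2.resize(d['frame'][:,:,::-1],(800,500),interpolation=cv2.INTER_CUBIC))
E
```

```text
(array([ 0.19315557, -0.54108995,  0.23051673]), array([[ 9.41823471e-01,  3.36107742e-01, -3.69050636e-04],
       [ 3.36107885e-01, -9.41822080e-01,  1.63055830e-03],
       [ 2.00463229e-04, -1.65973890e-03, -9.99998603e-01]])) {'fx': 309.70691628693146, 'fy': 309.70691628693146, 'cx': 319.1571871272335, 'cy': 197.15942203339688, 'mount': array([[-1.06349795e-03,  9.64642648e-01,  2.63559158e-01,
         6.62652699e-02],
       [ 9.99999312e-01,  1.15608118e-03, -1.96191212e-04,
         2.00226981e-05],
       [-4.93950193e-04,  2.63558769e-01, -9.64643215e-01,
        -1.42523378e-01],
       [ 0.00000000e+00,  0.00000000e+00,  0.00000000e+00,
         1.00000000e+00]])}invalid input
```

View pics/w1.png

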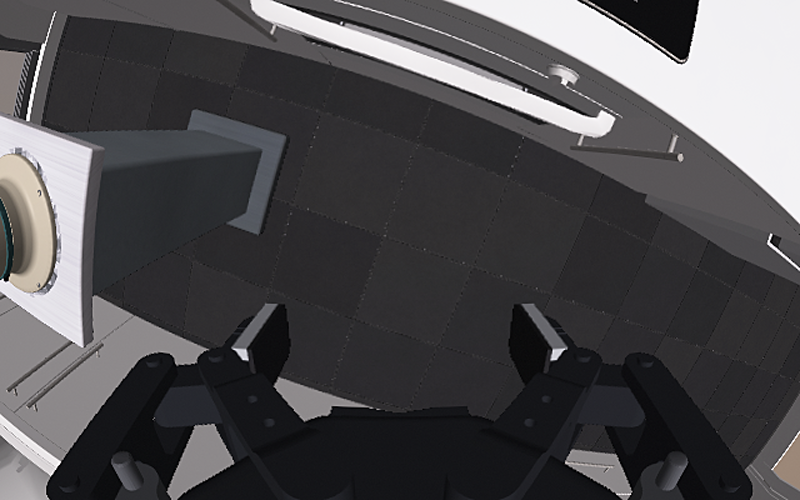

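The move was refused and the arm hasn't left its start pose; the wrist picture shows only floor. I'll retry with every key in each row.

```bash
python3 -m pendant '[{"dx":0.028,"dy":-0.029,"dz":-0.004,"rx":0,"ry":0,"rz":0,"hand":0.085},{"dx":0.028,"dy":-0.029,"dz":-0.004,"rx":0,"ry":0,"rz":0,"hand":0.085}]'
```

```text
clock: 0.32
position: [0.2262, -0.4684, 0.2381]
ee_rot: [-0.001, 0.986, 0.169, -0.0]
contact_force: [1.8, 0.3, -0.3]
width: 0.0851
gripper_force: 0.0
```

```bash
python3 -m pendant '[{"dx":0.028,"dy":-0.029,"dz":-0.004,"rx":0,"ry":0,"rz":0,"hand":0.085},{"dx":0.028,"dy":-0.029,"dz":-0.004,"rx":0,"ry":0,"rz":0,"hand":0.085},{"dx":0.028,"dy":-0.029,"dz":-0.004,"rx":0,"ry":0,"rz":0,"hand":0.085},{"dx":0.028,"dy":-0.029,"dz":-0.004,"rx":0,"ry":0,"rz":0,"hand":0.085},{"dx":0.028,"dy":-0.029,"dz":-0.004,"rx":0,"ry":0,"rz":0,"hand":0.085},{"dx":0.028,"dy":-0.029,"dz":-0.004,"rx":0,"ry":0,"rz":0,"hand":0.085},{"dx":0.028,"dy":-0.029,"dz":-0.004,"rx":0,"ry":0,"rz":0,"hand":0.085},{"dx":0.028,"dy":-0.029,"dz":-0.004,"rx":0,"ry":0,"rz":0,"hand":0.085},{"dx":0.028,"dy":-0.029,"dz":-0.004,"rx":0,"ry":0,"rz":0,"hand":0.085}]' && python3 -m pendant '[{"dx":0.028,"dy":-0.029,"dz":-0.004,"rx":0,"ry":0,"rz":0,"hand":0.085},{"dx":0.028,"dy":-0.029,"dz":-0.004,"rx":0,"ry":0,"rz":0,"hand":0.085},{"dx":0.028,"dy":-0.029,"dz":-0.004,"rx":0,"ry":0,"rz":0,"hand":0.085},{"dx":0.028,"dy":-0.029,"dz":-0.004,"rx":0,"ry":0,"rz":0,"hand":0.085},{"dx":0.028,"dy":-0.029,"dz":-0.004,"rx":0,"ry":0,"rz":0,"hand":0.085},{"dx":0.028,"dy":-0.029,"dz":-0.004,"rx":0,"ry":0,"rz":0,"hand":0.085},{"dx":0.015,"dy":-0.015,"dz":0,"rx":0,"ry":0,"rz":0,"hand":0.085},{"dx":0,"dy":0,"dz":0,"rx":0,"ry":0,"rz":0,"hand":0.085},{"dx":0,"dy":0,"dz":0,"rx":0,"ry":0,"rz":0,"hand":0.085},{"dx":0,"dy":0,"dz":0,"rx":0,"ry":0,"rz":0,"hand":0.085}]'
python3 - <<'E'
from h import *
import pickle
T=tool();d=manip.get_image('wrist');pickle.dump((T,d),open('w2.pkl','wb'))
print(T)
cv2.imwrite('pics/w2.png',cv2.resize(d['frame'][:,:,::-1],(800,500),interpolation=cv2.INTER_CUBIC))
E
```

```text
clock: 1.07
position: [0.3762, -0.1356, 0.2755]
ee_rot: [0.0, 0.985, 0.17, 0.0]
contact_force: [1.4, -0.1, -0.5]
width: 0.0853
gripper_force: 0.0
clock: 1.9
position: [0.4843, 0.1013, 0.2988]
ee_rot: [0.0, 0.985, 0.171, -0.001]
contact_force: [-0.1, -0.1, 0.6]
width: 0.0846
gripper_force: 0.0
(array([0.48428417, 0.10129229, 0.29880825]), array([[ 9.41777815e-01,  3.36232397e-01, -1.52415527e-03],
       [ 3.36231047e-01, -9.41778915e-01, -1.07651008e-03],
       [-1.79737486e-03,  5.01364992e-04, -9.99998259e-01]]))
```

View pics/w2.png

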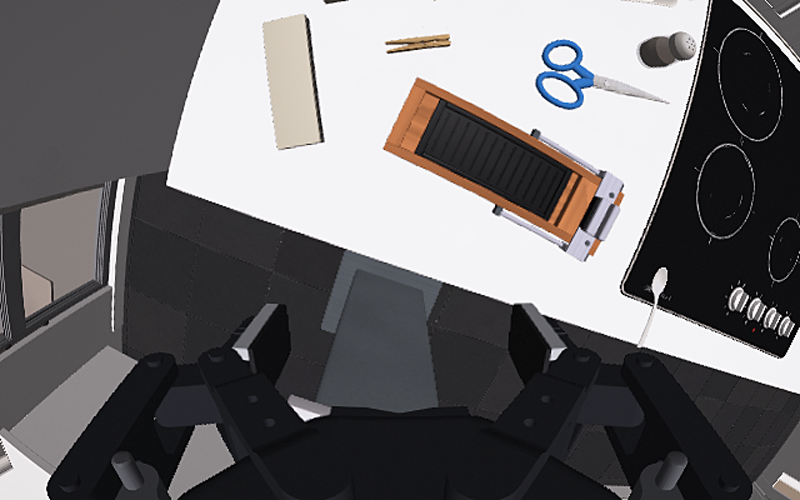

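The wrist view shows the stone upright at (292,82) and the holder from (402,115) to (600,225). The cradle is clearly visible, sitting towards the left with a gap at the stop end. I'll enlarge it.

```bash
python3 - <<'E'
import pickle,cv2
f=pickle.load(open('w2.pkl','rb'))[1]['frame'][5:215,205:505,::-1]
f=cv2.convertScaleAbs(f,alpha=1,beta=0)
import numpy as np
g=(255*(f/255.)**0.6).astype('uint8')
cv2.imwrite('pics/w2c.png',cv2.resize(g,(798,559),interpolation=cv2.INTER_CUBIC))
E
```

```text
(no output)
```

View pics/w2c.png

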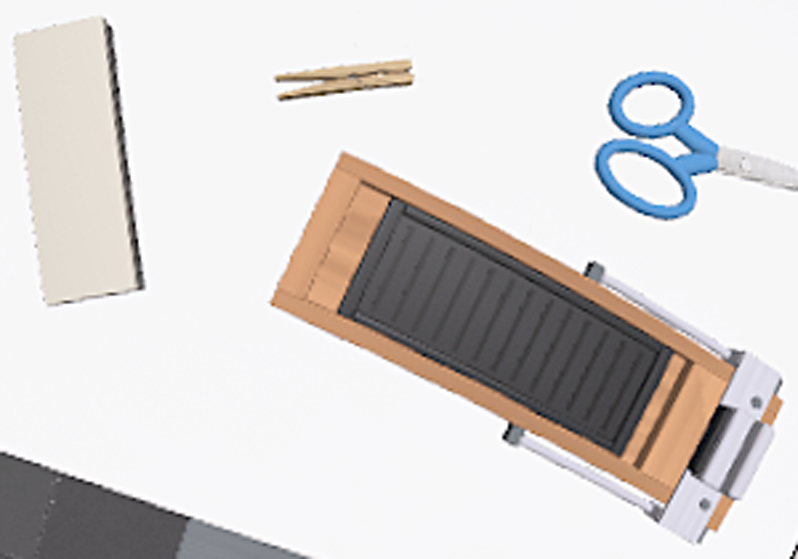

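Crop readings: stone top corners (14,33), (104,17), (134,289), (46,303). Deck end corners are (342,153) and (272,303). Cradle corners are (390,199), (341,311), (669,349) and (622,452); trough ends are (361,182)-(306,300) and (693,362)-(640,468).

```bash
cat > m.py <<'E'
import pickle
from h import *
np.set_printoptions(precision=4,suppress=True)
T,d=pickle.load(open('w2.pkl','rb'))
k=2.66
w=lambda p,z:wpx2w(d,T,205+(p[0]+.5)/k-.5,5+(p[1]+.5)/k-.5,z)[:2]
n=np.linalg.norm
st=np.array([w(p,.025) for p in[(14,33),(104,17),(134,289),(46,303)]])
print('stone',st.mean(0),'sides',n(st[0]-st[1]),n(st[1]-st[2]),n(st[2]-st[3]),n(st[3]-st[0]))
a=(st[0]+st[1]-st[2]-st[3]);print('yaw',np.degrees(np.arctan2(a[1],a[0])))
e=np.array([w(p,.032) for p in[(342,153),(272,303)]])
c=np.array([w(p,.032) for p in[(390,199),(341,311),(669,349),(622,452)]])
t=np.array([w(p,.032) for p in[(361,182),(306,300),(693,362),(640,468)]])
print('end',e,n(e[0]-e[1]));print('cradle',c,n(c[0]-c[1]),n(c[2]-c[3]),n(c[0]-c[2]),n(c[1]-c[3]))
print('trough',t,n(t[0]-t[1]),n(t[0]-t[2]),n(t[1]-t[3]))
ax=c[2]+c[3]-c[0]-c[1];ax/=n(ax);ax2=t[2]+t[3]-t[0]-t[1];ax2/=n(ax2)
print('ax',ax,ax2,np.degrees(np.arctan2(ax[1],ax[0])),np.degrees(np.arctan2(ax2[1],ax2[0])))
print('trough centre',t.mean(0),'from end',e.mean(0)+.115*ax,'cradle',c.mean(0),'off',(c.mean(0)-t.mean(0))@ax, (c.mean(0)-e.mean(0))@ax-.115)
print('nose top mid',[ (w(p,z)-t.mean(0))@ax for p,z in[((713,440),.042),((768,460),.054),((752,460),.066)]])
E
python3 m.py
```

```text
stone [0.5766 0.2598] sides 0.049287403475819606 0.14730378030659838 0.04743258800855708 0.1492897003743142
yaw 26.40456178111392
end [[0.6184 0.1293]
 [0.536  0.1364]] 0.08267333532296176
cradle [[ 0.6047  0.0994]
 [ 0.5437  0.103 ]
 [ 0.5897 -0.066 ]
 [ 0.5288 -0.0626]] 0.06117627928820398 0.06104092914825514 0.16613814047931 0.16628328988345922
trough [[ 0.6078  0.1156]
 [ 0.543   0.1211]
 [ 0.589  -0.0824]
 [ 0.5246 -0.0763]] 0.06499973984075634 0.19887665638945642 0.19825208924528095
ax [-0.0899 -0.9959] [-0.0936 -0.9956] -95.16050982342887 -95.36893911981429
trough centre [0.5661 0.0195] from end [0.5669 0.0183] cradle [0.5667 0.0185] off 0.0009855560834883819 -0.00016705717061450687
nose top mid [np.float64(0.12643968165870004), np.float64(0.1569039650483091), np.float64(0.13967940804608592)]
```

```bash
python3 -m pendant '[{"dx":0.0283,"dy":-0.024,"dz":0,"rx":0,"ry":0,"rz":0,"hand":0.085},{"dx":0.0283,"dy":-0.024,"dz":0,"rx":0,"ry":0,"rz":0,"hand":0.085},{"dx":0.0283,"dy":-0.024,"dz":0,"rx":0,"ry":0,"rz":0,"hand":0.085},{"dx":0.0283,"dy":-0.024,"dz":0,"rx":0,"ry":0,"rz":0,"hand":0.085},{"dx":0.0283,"dy":-0.024,"dz":0,"rx":0,"ry":0,"rz":0,"hand":0.085},{"dx":0,"dy":0,"dz":0.034,"rx":0,"ry":0,"rz":-6.75,"hand":0.085},{"dx":0,"dy":0,"dz":0.04,"rx":0,"ry":0,"rz":0,"hand":0.085},{"dx":0,"dy":0,"dz":0.04,"rx":0,"ry":0,"rz":0,"hand":0.085},{"dx":0,"dy":0,"dz":0.04,"rx":0,"ry":0,"rz":0,"hand":0.085},{"dx":0,"dy":0,"dz":0.03,"rx":0,"ry":0,"rz":0,"hand":0.085},{"dx":0,"dy":0,"dz":0,"rx":0,"ry":0,"rz":0,"hand":0.085},{"dx":0,"dy":0,"dz":0,"rx":0,"ry":0,"rz":0,"hand":0.085}]'
python3 - <<'E'
from h import *
np.set_printoptions(precision=4,suppress=True)
p,M=tool();print(p,M,manip.get_state()['qpos'])
d=manip.get_image('wrist');print(np.array(d['mount'])[:3,3])
f=cv2.cvtColor(d['frame'],cv2.COLOR_RGB2HSV)
cv2.imwrite('pics/w3.png',d['frame'][:,:,::-1])
import pickle;pickle.dump(((p,M),d),open('w3.pkl','wb'))
E
```

```text
clock: 2.95
position: [0.5771, 0.2606, 0.1143]
ee_rot: [0.0, 0.974, 0.227, -0.002]
contact_force: [-0.4, -1.1, 0.9]
width: 0.085
gripper_force: 0.0
[0.5771 0.2606 0.1143] [[ 0.8966  0.4428 -0.0034]
 [ 0.4428 -0.8966 -0.0015]
 [-0.0037 -0.0002 -1.    ]] [ 0.3146  0.4444  1.5455 -0.0004  1.1554  1.4269]
[ 0.0663 -0.     -0.1425]
```

View pics/w3.png

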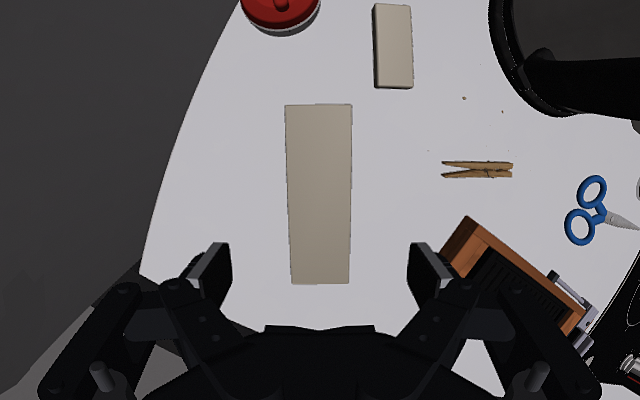

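The stone sits midway between the fingers and is aligned with them, with corners (285,105), (352,104), (349,284) and (291,283). I'll check its lengthwise centre.

```bash
python3 - <<'E'
from h import *
import pickle
np.set_printoptions(precision=4,suppress=True)
T,d=pickle.load(open('w3.pkl','rb'));p,M=T
c=np.array([wpx2w(d,T,u,v,.025) for u,v in[(285,105),(352,104),(349,284),(291,283)]])
l=(c-p)@M;print(l,l.mean(0),c.mean(0))
E
```

```text
[[ 0.0737 -0.0252  0.089 ]
 [ 0.0744  0.0244  0.089 ]
 [-0.0754  0.0259  0.0896]
 [-0.0743 -0.0245  0.0896]] [-0.0004  0.0001  0.0893] [0.5765 0.2602 0.025 ]
```

```bash
python3 -m pendant '[{"dx":0,"dy":0,"dz":0.035,"rx":0,"ry":0,"rz":0,"hand":0.085},{"dx":0,"dy":0,"dz":0.035,"rx":0,"ry":0,"rz":0,"hand":0.085},{"dx":0,"dy":0,"dz":0.025,"rx":0,"ry":0,"rz":0,"hand":0.085},{"dx":0,"dy":0,"dz":0.012,"rx":0,"ry":0,"rz":0,"hand":0.085},{"dx":0,"dy":0,"dz":0,"rx":0,"ry":0,"rz":0,"hand":0.085},{"dx":0,"dy":0,"dz":0,"rx":0,"ry":0,"rz":0,"hand":0.04},{"dx":0,"dy":0,"dz":0,"rx":0,"ry":0,"rz":0,"hand":0.04},{"dx":0,"dy":0,"dz":0,"rx":0,"ry":0,"rz":0,"hand":0.04},{"dx":0,"dy":0,"dz":0,"rx":0,"ry":0,"rz":0,"hand":0.04},{"dx":0,"dy":0,"dz":0,"rx":0,"ry":0,"rz":0,"hand":0.04},{"dx":0,"dy":0,"dz":0,"rx":0,"ry":0,"rz":0,"hand":0.04},{"dx":0,"dy":0,"dz":0,"rx":0,"ry":0,"rz":0,"hand":0.04}]' 70
```

```text
clock: 4.0
position: [0.5801, 0.263, 0.0113]
ee_rot: [-0.0, 0.974, 0.228, 0.003]
contact_force: [-0.0, -0.8, 6.8]
width: 0.0479
gripper_force: 74.8
```

```bash
python3 -m pendant '[{"dx":0,"dy":0,"dz":-0.01,"rx":0,"ry":0,"rz":0,"hand":0.04},{"dx":0,"dy":0,"dz":-0.02,"rx":0,"ry":0,"rz":0,"hand":0.04},{"dx":0,"dy":0,"dz":-0.02,"rx":0,"ry":0,"rz":0,"hand":0.04},{"dx":0,"dy":0,"dz":-0.02,"rx":0,"ry":0,"rz":0,"hand":0.04},{"dx":0,"dy":0,"dz":-0.02,"rx":0,"ry":0,"rz":0,"hand":0.04},{"dx":0,"dy":0,"dz":0,"rx":0,"ry":0,"rz":0,"hand":0.04},{"dx":0,"dy":0,"dz":0,"rx":0,"ry":0,"rz":0,"hand":0.04},{"dx":0,"dy":0,"dz":0,"rx":0,"ry":0,"rz":0,"hand":0.04}]'
```

```text
clock: 4.67
position: [0.5769, 0.2622, 0.0974]
ee_rot: [0.0, 0.974, 0.228, -0.001]
contact_force: [0.1, -0.4, -3.9]
width: 0.048
gripper_force: 73.7
```

```bash
python3 -m pendant '[{"dx":-0.017,"dy":0.0313,"dz":0,"rx":0,"ry":0,"rz":0,"hand":0.04},{"dx":-0.017,"dy":0.0313,"dz":0,"rx":0,"ry":0,"rz":0,"hand":0.04},{"dx":-0.017,"dy":0.0313,"dz":0,"rx":0,"ry":0,"rz":0,"hand":0.04},{"dx":-0.017,"dy":0.0313,"dz":0,"rx":0,"ry":0,"rz":0,"hand":0.04},{"dx":-0.017,"dy":0.0313,"dz":0,"rx":0,"ry":0,"rz":0,"hand":0.04},{"dx":-0.017,"dy":0.0313,"dz":0,"rx":0,"ry":0,"rz":0,"hand":0.04},{"dx":0,"dy":0,"dz":0,"rx":0,"ry":0,"rz":-4,"hand":0.04}]'  && python3 -m pendant '[{"dx":0,"dy":0,"dz":0,"rx":0,"ry":0,"rz":-7,"hand":0.04},{"dx":0,"dy":0,"dz":0,"rx":0,"ry":0,"rz":-7,"hand":0.04},{"dx":0,"dy":0,"dz":0,"rx":0,"ry":0,"rz":-7,"hand":0.04},{"dx":0,"dy":0,"dz":0,"rx":0,"ry":0,"rz":-7,"hand":0.04},{"dx":0,"dy":0,"dz":0,"rx":0,"ry":0,"rz":-7,"hand":0.04},{"dx":0,"dy":0,"dz":0,"rx":0,"ry":0,"rz":-7,"hand":0.04},{"dx":0,"dy":0,"dz":0,"rx":0,"ry":0,"rz":-7,"hand":0.04},{"dx":0,"dy":0,"dz":0,"rx":0,"ry":0,"rz":-5.35,"hand":0.04},{"dx":0,"dy":0,"dz":0,"rx":0,"ry":0,"rz":0,"hand":0.04},{"dx":0,"dy":0,"dz":0,"rx":0,"ry":0,"rz":0,"hand":0.04}]'
python3 - <<'E'
from h import *
np.set_printoptions(precision=4,suppress=True)
T=tool();p,M=T;s=manip.get_state();print(p,M,s['contact_force'],s['moment'],np.degrees(np.arctan2(M[1,0],M[0,0])))
c=np.array([.5663,.019]);ax=np.array([-.0917,-.9958]);ay=np.array([.9958,-.0917]);print('holder xy',(p[:2]-c)@ax,(p[:2]-c)@ay)
d=manip.get_image('wrist');import pickle;pickle.dump((T,d),open('w4.pkl','wb'));
cv2.imwrite('pics/w4.png',cv2.resize(d['frame'][:,:,::-1],(800,500),interpolation=cv2.INTER_CUBIC))
E
```

```text
clock: 5.25
position: [0.5683, 0.0425, 0.0964]
ee_rot: [0.002, 0.965, 0.261, -0.003]
contact_force: [1.0, 0.5, -3.3]
width: 0.0478
gripper_force: 73.9
clock: 6.08
position: [0.5689, 0.049, 0.0968]
ee_rot: [-0.001, 0.74, 0.673, -0.001]
contact_force: [0.6, 0.5, -3.4]
width: 0.0477
gripper_force: 73.9
[0.5689 0.049  0.0968] [[ 0.0941  0.9956 -0.0031]
 [ 0.9956 -0.0941  0.    ]
 [-0.0002 -0.0031 -1.    ]] [ 0.5769  0.4818 -3.4163] [-0.0229 -0.0261 -0.0478] 84.5990181443803
holder xy -0.03007291941641618 -0.00014544301538537904
```

View pics/w4.png

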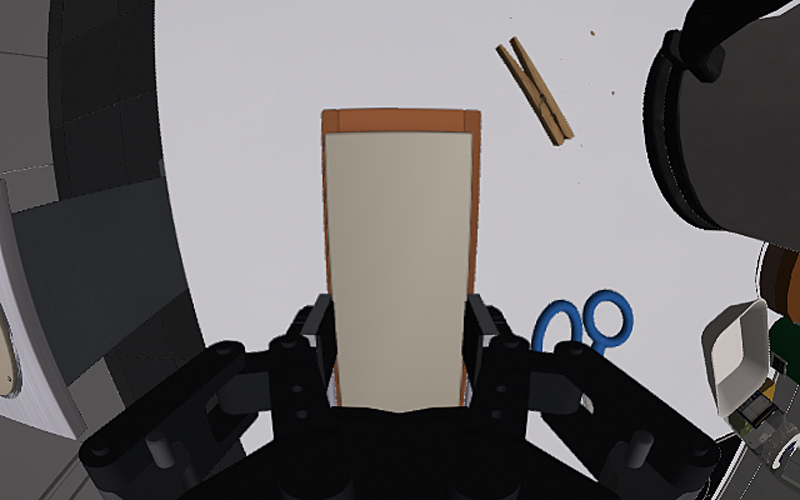

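The stone is held over the holder. Its end corners are at (327,133) and (472,132), and the holder's end corners at (322,110) and (481,110). I'll check how well it's centred.

```bash
python3 - <<'E'
from h import *
import pickle
np.set_printoptions(precision=4,suppress=True)
T,d=pickle.load(open('w4.pkl','rb'));p,M=T
f=d['frame'].astype(int)
def L(u,v,z):return (wpx2w(d,T,u,v,z)-p)@M
k=1.25
for u,v,z in[(322,110,.032),(481,110,.032),(327,133,.1105),(472,132,.1105)]:print(L((u+.5)/k-.5,(v+.5)/k-.5,z))
# edge scan rows in native px: holder outer edges (orange vs white) and stone edges
for r in(92,100,108,120,140,160,180,200,220):
    row=f[r,230:420];o=(row[:,0]-row[:,2]>45);i=np.where(o)[0]+230
    if len(i)==0:continue
    gaps=np.where(np.diff(i)>20)[0]
    a,b=i[0]-.5,i[-1]+.5
    s=(i[gaps[0]]+.5,i[gaps[0]+1]-.5) if len(gaps) else None
    print(r,a,b,'holder y',L(a,r,.032)[:2],L(b,r,.032)[:2], s and ('stone',L(s[0],r,.1105)[:2],L(s[1],r,.1105)[:2]))
E
```

```text
[ 0.0853 -0.0414  0.0649]
[0.0853 0.0434 0.0647]
[ 0.0703 -0.0243 -0.0136]
[ 0.0706  0.0238 -0.0138]
92 257.5 384.5 holder y [ 0.0825 -0.0414] [0.0825 0.0433] None
100 256.5 383.5 holder y [ 0.0771 -0.0422] [0.077  0.0427] None
108 257.5 383.5 holder y [ 0.0716 -0.0416] [0.0716 0.0428] ('stone', array([ 0.0697, -0.0252]), array([0.0696, 0.0238]))
120 257.5 383.5 holder y [ 0.0635 -0.0417] [0.0634 0.0429] ('stone', array([ 0.0646, -0.0257]), array([0.0645, 0.0239]))
140 257.5 382.5 holder y [ 0.0499 -0.0421] [0.0498 0.0425] ('stone', array([ 0.0562, -0.0255]), array([0.0561, 0.0241]))
160 258.5 382.5 holder y [ 0.0361 -0.0418] [0.0361 0.043 ] ('stone', array([ 0.0476, -0.0253]), array([0.0476, 0.0239]))
180 259.5 381.5 holder y [ 0.0221 -0.0417] [0.022  0.0429] ('stone', array([ 0.0389, -0.0252]), array([0.0389, 0.0243]))
200 260.5 380.5 holder y [ 0.0077 -0.0417] [0.0076 0.0429] ('stone', array([ 0.03  , -0.0252]), array([0.0299, 0.0242]))
220 261.5 378.5 holder y [-0.0073 -0.0418] [-0.0073  0.0422] ('stone', array([ 0.0207, -0.0253]), array([0.0207, 0.0243]))
```

```bash
Z='"rx":0,"ry":0,"rz":0,"hand":0.04'; python3 -m pendant '[{"dx":0,"dy":0.001,"dz":0.02,"rx":0,"ry":0,"rz":0,"hand":0.04},{"dx":0,"dy":0,"dz":0.017,"rx":0,"ry":0,"rz":0,"hand":0.04},{"dx":0,"dy":0,"dz":0.008,"rx":0,"ry":0,"rz":0,"hand":0.04},{"dx":0,"dy":0,"dz":0,"rx":0,"ry":0,"rz":0,"hand":0.04},{"dx":0,"dy":0,"dz":0,"rx":0,"ry":0,"rz":0,"hand":0.04},{"dx":0,"dy":0,"dz":0,"rx":0,"ry":0,"rz":0,"hand":0.04}]'; for i in 1 ; do python3 -m pendant '[{"dx":0,"dy":0,"dz":0.002,"rx":0,"ry":0,"rz":0,"hand":0.04},{"dx":0,"dy":0,"dz":0.002,"rx":0,"ry":0,"rz":0,"hand":0.04},{"dx":0,"dy":0,"dz":0.001,"rx":0,"ry":0,"rz":0,"hand":0.04},{"dx":0,"dy":0,"dz":0,"rx":0,"ry":0,"rz":0,"hand":0.04},{"dx":0,"dy":0,"dz":0,"rx":0,"ry":0,"rz":0,"hand":0.04}]';done
```

```text
clock: 6.63
position: [0.5717, 0.0488, 0.054]
ee_rot: [0.001, 0.739, 0.674, 0.0]
contact_force: [-0.8, 0.3, -3.4]
width: 0.048
gripper_force: 73.9
clock: 7.05
position: [0.571, 0.0488, 0.0484]
ee_rot: [0.0, 0.739, 0.674, 0.0]
contact_force: [-0.8, -0.1, -3.0]
width: 0.0479
gripper_force: 73.9
```

```bash
python3 -m pendant '[{"dx":0,"dy":0,"dz":0.001,"rx":0,"ry":0,"rz":0,"hand":0.04},{"dx":0,"dy":0,"dz":0.001,"rx":0,"ry":0,"rz":0,"hand":0.04},{"dx":0,"dy":0,"dz":0.001,"rx":0,"ry":0,"rz":0,"hand":0.04},{"dx":0,"dy":0,"dz":0,"rx":0,"ry":0,"rz":0,"hand":0.04},{"dx":0,"dy":0,"dz":0,"rx":0,"ry":0,"rz":0,"hand":0.04}]' ; python3 -m pendant '[{"dx":0,"dy":0,"dz":0.001,"rx":0,"ry":0,"rz":0,"hand":0.04},{"dx":0,"dy":0,"dz":0,"rx":0,"ry":0,"rz":0,"hand":0.04},{"dx":0,"dy":0,"dz":0,"rx":0,"ry":0,"rz":0,"hand":0.04}]'
```

```text
clock: 7.47
position: [0.5709, 0.0488, 0.0452]
ee_rot: [-0.0, 0.739, 0.674, -0.0]
contact_force: [-0.3, -0.5, -3.9]
width: 0.0481
gripper_force: 73.9
clock: 7.72
position: [0.571, 0.0488, 0.0442]
ee_rot: [0.0, 0.739, 0.674, -0.0]
contact_force: [0.8, 0.2, -3.5]
width: 0.0481
gripper_force: 73.9
```

```bash
python3 -m pendant '[{"dx":0,"dy":0,"dz":0.001,"rx":0,"ry":0,"rz":0,"hand":0.04},{"dx":0,"dy":0,"dz":0,"rx":0,"ry":0,"rz":0,"hand":0.04},{"dx":0,"dy":0,"dz":0,"rx":0,"ry":0,"rz":0,"hand":0.04}]'; python3 -c "
from h import *
s=manip.get_state();print(s['moment'])"
```

```text
clock: 7.97
position: [0.5712, 0.0488, 0.0434]
ee_rot: [0.0, 0.739, 0.674, 0.0]
contact_force: [-0.3, -0.1, -3.2]
width: 0.048
gripper_force: 74.0
[ 0.06194747 -0.02881334  0.00837975]
```

```bash
for k in 1; do python3 -m pendant '[{"dx":0,"dy":0,"dz":0.001,"rx":0,"ry":0,"rz":0,"hand":0.04},{"dx":0,"dy":0,"dz":0,"rx":0,"ry":0,"rz":0,"hand":0.04},{"dx":0,"dy":0,"dz":0,"rx":0,"ry":0,"rz":0,"hand":0.04}]' | sed -n '2p;4p';  python3 -m pendant '[{"dx":0,"dy":0,"dz":0.0005,"rx":0,"ry":0,"rz":0,"hand":0.04},{"dx":0,"dy":0,"dz":0,"rx":0,"ry":0,"rz":0,"hand":0.04},{"dx":0,"dy":0,"dz":0,"rx":0,"ry":0,"rz":0,"hand":0.04}]' | sed -n '2p;4p'; done
```

```text
position: [0.5712, 0.0488, 0.0432]
contact_force: [-1.7, -0.5, 5.5]
position: [0.5712, 0.0488, 0.0431]
contact_force: [-2.5, -0.9, 8.7]
```

```bash
python3 -m pendant '[{"dx":0,"dy":0,"dz":-0.0008,"rx":0,"ry":0,"rz":0,"hand":0.04},{"dx":0,"dy":0,"dz":0,"rx":0,"ry":0,"rz":0,"hand":0.04},{"dx":0,"dy":0,"dz":0,"rx":0,"ry":0,"rz":0,"hand":0.04}]' | sed -n '2p;4p'; python3 -m pendant '[{"dx":-0.002,"dy":0,"dz":0,"rx":0,"ry":0,"rz":0,"hand":0.04},{"dx":-0.002,"dy":0,"dz":0,"rx":0,"ry":0,"rz":0,"hand":0.04},{"dx":-0.002,"dy":0,"dz":0,"rx":0,"ry":0,"rz":0,"hand":0.04},{"dx":-0.002,"dy":0,"dz":0,"rx":0,"ry":0,"rz":0,"hand":0.04},{"dx":-0.002,"dy":0,"dz":0,"rx":0,"ry":0,"rz":0,"hand":0.04}]' | sed -n '2p;4p'
```

```text
position: [0.5712, 0.0488, 0.0432]
contact_force: [-1.9, -0.1, 5.9]
position: [0.5714, 0.0398, 0.0432]
contact_force: [-0.2, 5.3, 5.3]
```

```bash
python3 -m pendant '[{"dx":-0.002,"dy":0,"dz":-0.0004,"rx":0,"ry":0,"rz":0,"hand":0.04},{"dx":-0.002,"dy":0,"dz":0,"rx":0,"ry":0,"rz":0,"hand":0.04},{"dx":-0.002,"dy":0,"dz":0,"rx":0,"ry":0,"rz":0,"hand":0.04},{"dx":0,"dy":0,"dz":0,"rx":0,"ry":0,"rz":0,"hand":0.04}]' | sed -n '2p;4p'; python3 - <<'E'
from h import *
import pickle
np.set_printoptions(precision=4,suppress=True)
T=tool();p,M=T;s=manip.get_state();print(p,s['moment'],np.degrees(np.arctan2(M[1,0],M[0,0])),M[:,2])
d=manip.get_image('wrist');f=d['frame'].astype(int);pickle.dump((T,d),open('w5.pkl','wb'))
cv2.imwrite('pics/w5.png',d['frame'][40:300,220:430,::-1].repeat(3,0).repeat(3,1)[:600])
def L(u,v,z):return (wpx2w(d,T,u,v,z)-p)@M
for r in range(70,240,12):
    row=f[r,200:440];i=np.where(row[:,0]-row[:,2]>45)[0]+200
    if len(i)<10:continue
    g=np.where(np.diff(i)>20)[0];a,b=i[0]-.5,i[-1]+.5
    s=(i[g[0]]+.5,i[g[0]+1]-.5) if len(g) else None
    print(r,L(a,r,.032)[:2],L(b,r,.032)[:2],s and(L(s[0],r,.057)[:2],L(s[1],r,.057)[:2]))
E
```

```text
position: [0.5701, 0.0327, 0.0432]
contact_force: [1.4, 3.2, 4.9]
[0.5701 0.0327 0.0432] [ 0.6454 -0.1817  0.0264] 84.71665587503895 [ 0.0012  0.0001 -1.    ]
70 [ 0.0904 -0.0442] [0.0901 0.0403] None
82 [ 0.0843 -0.0447] [0.0839 0.0403] None
94 [ 0.0781 -0.0448] [0.0778 0.0403] None
106 [ 0.0719 -0.0444] [0.0717 0.0399] (array([ 0.0705, -0.0243]), array([0.0704, 0.0234]))
118 [ 0.0658 -0.0445] [0.0656 0.04  ] (array([ 0.0656, -0.0295]), array([0.0654, 0.0256]))
130 [ 0.0597 -0.0447] [0.0595 0.0402] (array([ 0.0605, -0.0296]), array([0.0604, 0.0257]))
142 [ 0.0536 -0.045 ] [0.0533 0.0398] (array([ 0.0554, -0.0293]), array([0.0553, 0.0259]))
154 [ 0.0474 -0.0447] [0.0472 0.0401] (array([ 0.0503, -0.0295]), array([0.0502, 0.0256]))
166 [ 0.0411 -0.0445] [0.0409 0.0399] (array([ 0.0451, -0.0297]), array([0.045 , 0.0258]))
178 [ 0.0348 -0.0443] [0.0346 0.0402] (array([ 0.0399, -0.0295]), array([0.0398, 0.0255]))
190 [ 0.0284 -0.0448] [0.0282 0.04  ] (array([ 0.0345, -0.0294]), array([0.0344, 0.0258]))
202 [ 0.0218 -0.0447] [0.0217 0.0399] (array([ 0.0291, -0.0297]), array([0.029 , 0.0256]))
214 [ 0.0151 -0.0447] [0.015  0.0398] (array([ 0.0236, -0.0296]), array([0.0235, 0.0255]))
226 [ 0.0083 -0.0447] [0.0082 0.0398] (array([ 0.0179, -0.03  ]), array([0.0178, 0.0253]))
238 [ 0.0012 -0.0448] [0.0011 0.0398] (array([ 0.012 , -0.0304]), array([0.0119, 0.0294]))
```

```bash
python3 -m pendant '[{"dx":0,"dy":-0.001,"dz":-0.0003,"rx":0,"ry":0,"rz":0,"hand":0.04},{"dx":0,"dy":-0.0008,"dz":0,"rx":0,"ry":0,"rz":0,"hand":0.04},{"dx":-0.001,"dy":0,"dz":0,"rx":0,"ry":0,"rz":0,"hand":0.04},{"dx":-0.001,"dy":0,"dz":0,"rx":0,"ry":0,"rz":0,"hand":0.04},{"dx":-0.001,"dy":0,"dz":0,"rx":0,"ry":0,"rz":0,"hand":0.04},{"dx":0,"dy":0,"dz":0,"rx":0,"ry":0,"rz":0,"hand":0.04}]' | sed -n '2p;4p'; cat > e.py <<'E'
from h import *
np.set_printoptions(precision=4,suppress=True)
T=tool();p,M=T;s=manip.get_state();d=manip.get_image('wrist');f=d['frame'].astype(int)
c=np.array([.5663,.019]);ax=np.array([-.0917,-.9958]);ay=np.array([.9958,-.0917])
print('tcp holder xy',(p[:2]-c)@ax,(p[:2]-c)@ay,'z',p[2],'F',s['contact_force'],'m',s['moment'],'yaw',np.degrees(np.arctan2(M[1,0],M[0,0])))
def L(u,v,z):return (wpx2w(d,T,u,v,z)-p)@M
o=[]
for r in range(70,240,6):
    i=np.where(f[r,200:440,0]-f[r,200:440,2]>45)[0]+200
    if len(i)>10:o.append((L(i[0]-.5,r,.032)[1]+L(i[-1]+.5,r,.032)[1])/2)
print('holder centre tool y',np.median(o))
E
python3 e.py
```

```text
position: [0.5665, 0.0298, 0.0428]
contact_force: [-0.8, 0.6, 0.1]
tcp holder xy -0.010772354157684712 -0.0007455005654973029 z 0.042816515966008925 F [-0.8013  0.6482  0.0593] m [0.3599 0.0294 0.0508] yaw 84.74859094110407
holder centre tool y 0.0008741771181107576
```

```bash
python3 -m pendant '[{"dx":-0.001,"dy":0.0007,"dz":0,"rx":0,"ry":0,"rz":0,"hand":0.04},{"dx":-0.001,"dy":0.0005,"dz":0.0002,"rx":0,"ry":0,"rz":0,"hand":0.04},{"dx":-0.001,"dy":0,"dz":0,"rx":0,"ry":0,"rz":0,"hand":0.04},{"dx":0,"dy":0,"dz":0,"rx":0,"ry":0,"rz":0,"hand":0.04}]' | sed -n '2p;4p'; python3 e.py;  python3 -m pendant '[{"dx":-0.001,"dy":0,"dz":0,"rx":0,"ry":0,"rz":0,"hand":0.04},{"dx":-0.001,"dy":0,"dz":0.000,"rx":0,"ry":0,"rz":0,"hand":0.04},{"dx":0,"dy":0,"dz":0,"rx":0,"ry":0,"rz":0,"hand":0.04}]' | sed -n '2p;4p'; python3 e.py
```

```text
position: [0.5683, 0.0267, 0.043]
contact_force: [-0.7, 0.0, -1.9]
tcp holder xy -0.007811822024456348 0.0013063147771783337 z 0.04297038004775926 F [-0.6609  0.0461 -1.8583] m [ 0.1817 -0.063  -0.0137] yaw 84.74071855843137
holder centre tool y -0.0010249938743468953
position: [0.5682, 0.0247, 0.0431]
contact_force: [0.1, 0.0, -1.4]
tcp holder xy -0.005845491190485971 0.0013962107858809967 z 0.04305146278421085 F [ 0.075   0.0218 -1.3725] m [ 0.1883 -0.0713  0.0228] yaw 84.73630207420263
holder centre tool y -0.0012480319365207014
```

```bash
python3 -m pendant '[{"dx":-0.001,"dy":-0.0004,"dz":0.0004,"rx":0,"ry":0,"rz":0,"hand":0.04},{"dx":0,"dy":0,"dz":0,"rx":0,"ry":0,"rz":0,"hand":0.04},{"dx":0,"dy":0,"dz":0,"rx":0,"ry":0,"rz":0,"hand":0.04}]' | sed -n '2p;4p'; python3 -m pendant '[{"dx":-0.001,"dy":0,"dz":0.0002,"rx":0,"ry":0,"rz":0,"hand":0.04},{"dx":0,"dy":0,"dz":0,"rx":0,"ry":0,"rz":0,"hand":0.04},{"dx":0,"dy":0,"dz":0,"rx":0,"ry":0,"rz":0,"hand":0.04}]' | sed -n '2p;4p'; python3 e.py
```

```text
position: [0.5679, 0.0239, 0.0428]
contact_force: [1.2, 0.6, -1.2]
position: [0.567, 0.0228, 0.0421]
contact_force: [0.8, -0.3, -2.7]
tcp holder xy -0.0038282014313647987 0.0003925895666118536 z 0.04207149989777074 F [ 0.8217 -0.3122 -2.7384] m [ 0.0393 -0.0437 -0.0252] yaw 84.75549344491924
holder centre tool y -0.00020647503639835071
```

```bash
for i in 1; do python3 -m pendant '[{"dx":0,"dy":0,"dz":0.0005,"rx":0,"ry":0,"rz":0,"hand":0.04},{"dx":0,"dy":0,"dz":0.0005,"rx":0,"ry":0,"rz":0,"hand":0.04},{"dx":0,"dy":0,"dz":0,"rx":0,"ry":0,"rz":0,"hand":0.04},{"dx":0,"dy":0,"dz":0,"rx":0,"ry":0,"rz":0,"hand":0.04}]' | sed -n '2p;4p'; done; python3 e.py
```

```text
position: [0.5675, 0.023, 0.0414]
contact_force: [-0.1, -0.3, -4.1]
tcp holder xy -0.004072785562733552 0.0008250559025446838 z 0.04135055621206135 F [-0.1001 -0.343  -4.098 ] m [ 0.0723 -0.0155  0.0069] yaw 84.7420982795193
holder centre tool y -0.0007153727207060492
```

It's dropping freely into the pocket, so I'll keep lowering gently.

```bash
python3 -m pendant '[{"dx":0,"dy":0,"dz":0.0005,"rx":0,"ry":0,"rz":0,"hand":0.04},{"dx":0,"dy":0,"dz":0.0005,"rx":0,"ry":0,"rz":0,"hand":0.04},{"dx":0,"dy":0,"dz":0.0005,"rx":0,"ry":0,"rz":0,"hand":0.04},{"dx":0,"dy":0,"dz":0,"rx":0,"ry":0,"rz":0,"hand":0.04},{"dx":0,"dy":0,"dz":0,"rx":0,"ry":0,"rz":0,"hand":0.04}]' | sed -n '2p;4p'; python3 -m pendant '[{"dx":0,"dy":0,"dz":0.0005,"rx":0,"ry":0,"rz":0,"hand":0.04},{"dx":0,"dy":0,"dz":0.0005,"rx":0,"ry":0,"rz":0,"hand":0.04},{"dx":0,"dy":0,"dz":0,"rx":0,"ry":0,"rz":0,"hand":0.04},{"dx":0,"dy":0,"dz":0,"rx":0,"ry":0,"rz":0,"hand":0.04}]' | sed -n '2p;4p'; python3 e.py
```

```text
position: [0.5676, 0.023, 0.0399]
contact_force: [0.9, -0.0, -3.5]
position: [0.5676, 0.023, 0.039]
contact_force: [-0.9, 0.4, -3.8]
tcp holder xy -0.004115205442174122 0.0009071411696744255 z 0.038955299295351714 F [-0.8692  0.3903 -3.8099] m [0.0223 0.0061 0.0281] yaw 84.73937158782786
holder centre tool y -0.0007134795140438521
```

```bash
python3 -m pendant '[{"dx":0,"dy":0,"dz":0.0005,"rx":0,"ry":0,"rz":0,"hand":0.04},{"dx":0,"dy":0,"dz":0,"rx":0,"ry":0,"rz":0,"hand":0.04},{"dx":0,"dy":0,"dz":0,"rx":0,"ry":0,"rz":0,"hand":0.04}]' | sed -n '2p;4p'; python3 -m pendant '[{"dx":0,"dy":0,"dz":0.0005,"rx":0,"ry":0,"rz":0,"hand":0.04},{"dx":0,"dy":0,"dz":0,"rx":0,"ry":0,"rz":0,"hand":0.04},{"dx":0,"dy":0,"dz":0,"rx":0,"ry":0,"rz":0,"hand":0.04}]' | sed -n '2p;4p'; python3 -m pendant '[{"dx":0,"dy":0,"dz":0.0003,"rx":0,"ry":0,"rz":0,"hand":0.04},{"dx":0,"dy":0,"dz":0,"rx":0,"ry":0,"rz":0,"hand":0.04},{"dx":0,"dy":0,"dz":0,"rx":0,"ry":0,"rz":0,"hand":0.04}]' | sed -n '2p;4p'
```

```text
position: [0.5677, 0.023, 0.0385]
contact_force: [-0.4, -0.0, -2.2]
position: [0.5678, 0.023, 0.0383]
contact_force: [-0.2, 0.0, 0.6]
position: [0.5677, 0.023, 0.0383]
contact_force: [-2.4, -0.3, 5.1]
```

```bash
python3 -m pendant '[{"dx":0,"dy":0,"dz":-0.0004,"rx":0,"ry":0,"rz":0,"hand":0.04},{"dx":0,"dy":0,"dz":0,"rx":0,"ry":0,"rz":0,"hand":0.052},{"dx":0,"dy":0,"dz":0,"rx":0,"ry":0,"rz":0,"hand":0.075},{"dx":0,"dy":0,"dz":0,"rx":0,"ry":0,"rz":0,"hand":0.075},{"dx":0,"dy":0,"dz":0,"rx":0,"ry":0,"rz":0,"hand":0.075},{"dx":0,"dy":0,"dz":0,"rx":0,"ry":0,"rz":0,"hand":0.075}]' && python3 -m pendant '[{"dx":0,"dy":0,"dz":-0.01,"rx":0,"ry":0,"rz":0,"hand":0.075},{"dx":0,"dy":0,"dz":-0.02,"rx":0,"ry":0,"rz":0,"hand":0.075},{"dx":0,"dy":0,"dz":-0.03,"rx":0,"ry":0,"rz":0,"hand":0.075},{"dx":0,"dy":0,"dz":-0.03,"rx":0,"ry":0,"rz":0,"hand":0.0},{"dx":-0.033,"dy":-0.001,"dz":0,"rx":0,"ry":0,"rz":0,"hand":0.0},{"dx":-0.033,"dy":0,"dz":0,"rx":0,"ry":0,"rz":0,"hand":0.0},{"dx":-0.033,"dy":0,"dz":0,"rx":0,"ry":0,"rz":0,"hand":0},{"dx":-0.033,"dy":0,"dz":0,"rx":0,"ry":0,"rz":0,"hand":0},{"dx":-0.033,"dy":0,"dz":0,"rx":0,"ry":0,"rz":0,"hand":0},{"dx":-0.033,"dy":0,"dz":0,"rx":0,"ry":0,"rz":0,"hand":0},{"dx":0,"dy":0,"dz":0,"rx":0,"ry":0,"rz":0,"hand":0},{"dx":0,"dy":0,"dz":0,"rx":0,"ry":0,"rz":0,"hand":0}]'
python3 - <<'E'
from h import *
T=tool();d=manip.get_image('wrist')
p,M=T;print(p,M)
c=np.array([.5663,.019]);ax=np.array([-.0917,-.9958]);ay=np.array([.9958,-.0917]);print((p[:2]-c)@ax,(p[:2]-c)@ay)
import pickle;pickle.dump((T,d),open('w6.pkl','wb'))
cv2.imwrite('pics/w6.png',cv2.resize(d['frame'][:,:,::-1],(800,500),interpolation=cv2.INTER_CUBIC))
E
```

```text
clock: 13.73
position: [0.5677, 0.023, 0.038]
ee_rot: [0.0, 0.739, 0.674, 0.0]
contact_force: [-0.8, -0.5, 0.2]
width: 0.0751
gripper_force: 0.0
clock: 14.73
position: [0.5484, -0.1758, 0.1287]
ee_rot: [0.0, 0.74, 0.673, 0.0]
contact_force: [0.6, 0.2, 0.2]
width: 0.0005
gripper_force: 0.0
[ 0.54843514 -0.17582871  0.12872964] [[ 9.49818802e-02  9.95478675e-01  8.06596084e-04]
 [ 9.95478966e-01 -9.49816290e-02 -3.44304955e-04]
 [-2.66136430e-04  8.35652168e-04 -9.99999615e-01]]
0.1956486368233977 7.596523648178283e-05
```

View pics/w6.png

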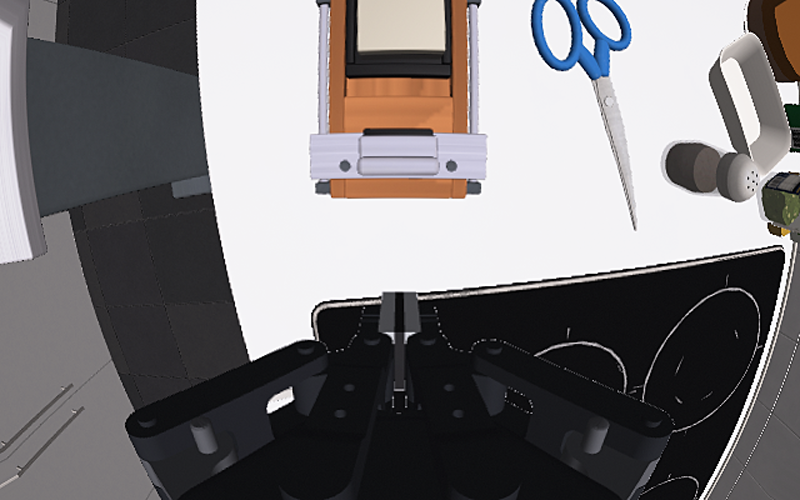

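The stone is seated inside the cradle rim at the top of the picture, and the stop's plate at (398,165) lines up with the closed fingers. Next I'll lower behind it and push.

```bash
python3 -m pendant '[{"dx":0,"dy":0,"dz":0.03,"rx":0,"ry":0,"rz":0,"hand":0.0},{"dx":0,"dy":0,"dz":0.03,"rx":0,"ry":0,"rz":0,"hand":0.0},{"dx":0,"dy":0,"dz":0.017,"rx":0,"ry":0,"rz":0,"hand":0.0},{"dx":0,"dy":0,"dz":0,"rx":0,"ry":0,"rz":0,"hand":0},{"dx":0.005,"dy":0,"dz":0,"rx":0,"ry":0,"rz":0,"hand":0},{"dx":0.005,"dy":0,"dz":0,"rx":0,"ry":0,"rz":0,"hand":0},{"dx":0.005,"dy":0,"dz":0,"rx":0,"ry":0,"rz":0,"hand":0}]' | sed -n '2p;4p' && python3 -m pendant '[{"dx":0.004,"dy":0,"dz":0,"rx":0,"ry":0,"rz":0,"hand":0.0},{"dx":0.004,"dy":0,"dz":0,"rx":0,"ry":0,"rz":0,"hand":0.0},{"dx":0.004,"dy":0,"dz":0,"rx":0,"ry":0,"rz":0,"hand":0.0},{"dx":0.004,"dy":0,"dz":0,"rx":0,"ry":0,"rz":0,"hand":0},{"dx":0.004,"dy":0,"dz":0,"rx":0,"ry":0,"rz":0,"hand":0},{"dx":0.004,"dy":0,"dz":0,"rx":0,"ry":0,"rz":0,"hand":0},{"dx":0.004,"dy":0,"dz":0,"rx":0,"ry":0,"rz":0,"hand":0}]' | sed -n '2p;4p'; python3 e.py
```

```text
position: [0.5512, -0.1584, 0.0528]
contact_force: [-1.0, -0.1, 0.5]
position: [0.5524, -0.1319, 0.0513]
contact_force: [-0.5, -4.1, 1.8]
tcp holder xy 0.15157074040574228 2.0505941810669906e-05 z 0.051268391448460904 F [-0.5382 -4.0945  1.8391] m [-0.6431  0.1455 -0.0537] yaw 84.77723585991703
holder centre tool y -0.0004324249157834324
```

Now in contact with the stop at about 4 N. I'll push on to just short of the stone.

```bash
python3 -m pendant '[{"dx":0.003,"dy":0,"dz":0,"rx":0,"ry":0,"rz":0,"hand":0.0},{"dx":0.003,"dy":0,"dz":0,"rx":0,"ry":0,"rz":0,"hand":0.0},{"dx":0.003,"dy":0,"dz":0,"rx":0,"ry":0,"rz":0,"hand":0.0},{"dx":0.003,"dy":0,"dz":0,"rx":0,"ry":0,"rz":0,"hand":0},{"dx":0.003,"dy":0,"dz":0,"rx":0,"ry":0,"rz":0,"hand":0},{"dx":0.003,"dy":0,"dz":0,"rx":0,"ry":0,"rz":0,"hand":0},{"dx":0.003,"dy":0,"dz":0,"rx":0,"ry":0,"rz":0,"hand":0},{"dx":0.003,"dy":0,"dz":0,"rx":0,"ry":0,"rz":0,"hand":0}]' | sed -n '2p;4p'; python3 -m pendant '[{"dx":0.001,"dy":0,"dz":0,"rx":0,"ry":0,"rz":0,"hand":0},{"dx":0.001,"dy":0,"dz":0,"rx":0,"ry":0,"rz":0,"hand":0},{"dx":0.001,"dy":0,"dz":0,"rx":0,"ry":0,"rz":0,"hand":0},{"dx":0,"dy":0,"dz":0,"rx":0,"ry":0,"rz":0,"hand":0}]' | sed -n '2p;4p';python3 e.py
```

```text
position: [0.5548, -0.1071, 0.0512]
contact_force: [-1.1, -3.5, 2.5]
position: [0.5551, -0.1041, 0.0511]
contact_force: [0.1, -2.2, 2.3]
tcp holder xy 0.1235807074559311 0.00011157073635853325 z 0.051076955778968584 F [ 0.055  -2.2361  2.2697] m [-0.3528 -0.0365 -0.0296] yaw 84.7332734468757
holder centre tool y -0.0004409440804187068
```

```bash
python3 -m pendant '[{"dx":0.001,"dy":0,"dz":0,"rx":0,"ry":0,"rz":0,"hand":0},{"dx":0.001,"dy":0,"dz":0,"rx":0,"ry":0,"rz":0,"hand":0},{"dx":0.001,"dy":0,"dz":0,"rx":0,"ry":0,"rz":0,"hand":0},{"dx":0.001,"dy":0,"dz":0,"rx":0,"ry":0,"rz":0,"hand":0},{"dx":0.001,"dy":0,"dz":0,"rx":0,"ry":0,"rz":0,"hand":0}]' | sed -n '2p;4p'; python3 -m pendant '[{"dx":0.001,"dy":0,"dz":0,"rx":0,"ry":0,"rz":0,"hand":0},{"dx":0.001,"dy":0,"dz":0,"rx":0,"ry":0,"rz":0,"hand":0}]' | sed -n '2p;4p';python3 -m pendant '[{"dx":0.001,"dy":0,"dz":0,"rx":0,"ry":0,"rz":0,"hand":0},{"dx":0.001,"dy":0,"dz":0,"rx":0,"ry":0,"rz":0,"hand":0}]' | sed -n '2p;4p'
```

```text
position: [0.5555, -0.0994, 0.0511]
contact_force: [1.0, -2.8, 1.3]
position: [0.5557, -0.0973, 0.051]
contact_force: [1.1, -2.7, -0.5]
position: [0.5559, -0.0953, 0.0511]
contact_force: [1.2, -2.9, -0.0]
```

```bash
python3 -m pendant '[{"dx":0.001,"dy":0,"dz":0,"rx":0,"ry":0,"rz":0,"hand":0},{"dx":0,"dy":0,"dz":0,"rx":0,"ry":0,"rz":0,"hand":0}]' | sed -n '2p;4p'; python3 -m pendant '[{"dx":0.001,"dy":0,"dz":0,"rx":0,"ry":0,"rz":0,"hand":0},{"dx":0,"dy":0,"dz":0,"rx":0,"ry":0,"rz":0,"hand":0}]' | sed -n '2p;4p'
```

```text
position: [0.556, -0.0941, 0.0511]
contact_force: [0.4, -3.2, 0.9]
position: [0.5561, -0.0932, 0.0511]
contact_force: [2.7, -2.0, 0.7]
```

```bash
python3 -m pendant '[{"dx":0.001,"dy":0,"dz":0,"rx":0,"ry":0,"rz":0,"hand":0},{"dx":0,"dy":0,"dz":0,"rx":0,"ry":0,"rz":0,"hand":0}]' | sed -n '2p;4p'
```

```text
position: [0.5561, -0.0925, 0.0511]
contact_force: [1.7, -4.1, -0.5]
```

```bash
python3 -m pendant '[{"dx":0.0007,"dy":0,"dz":0,"rx":0,"ry":0,"rz":0,"hand":0},{"dx":0,"dy":0,"dz":0,"rx":0,"ry":0,"rz":0,"hand":0}]' | sed -n '2p;4p'; python3 -m pendant '[{"dx":0.0007,"dy":0,"dz":0,"rx":0,"ry":0,"rz":0,"hand":0},{"dx":0,"dy":0,"dz":0,"rx":0,"ry":0,"rz":0,"hand":0}]' | sed -n '2p;4p'
```

```text
position: [0.5562, -0.0921, 0.0511]
contact_force: [2.0, -5.2, -0.4]
position: [0.5562, -0.092, 0.0511]
contact_force: [0.6, -7.3, -1.0]
```

The push stalls at about 7 N, so the stop is against the stone. I'll back off, lift and check.

```bash
python3 -m pendant '[{"dx":-0.003,"dy":0,"dz":0,"rx":0,"ry":0,"rz":0,"hand":0},{"dx":-0.01,"dy":0,"dz":0,"rx":0,"ry":0,"rz":0,"hand":0},{"dx":-0.01,"dy":0,"dz":0,"rx":0,"ry":0,"rz":0,"hand":0},{"dx":-0.02,"dy":0,"dz":-0.02,"rx":0,"ry":0,"rz":0,"hand":0},{"dx":-0.02,"dy":0,"dz":-0.03,"rx":0,"ry":0,"rz":0,"hand":0},{"dx":0,"dy":0,"dz":-0.04,"rx":0,"ry":0,"rz":0,"hand":0},{"dx":0,"dy":0,"dz":-0.02,"rx":0,"ry":0,"rz":0,"hand":0},{"dx":0,"dy":0,"dz":0,"rx":0,"ry":0,"rz":0,"hand":0},{"dx":0,"dy":0,"dz":0,"rx":0,"ry":0,"rz":0,"hand":0}]' | sed -n '2p;4p'; python3 - <<'E'
from h import *
import pickle
T=tool();d=manip.get_image('wrist');pickle.dump((T,d),open('w7.pkl','wb'))
f=d['frame'][0:190,200:440,::-1]
cv2.imwrite('pics/w7.png',cv2.resize(f,None,fx=3.1,fy=3.1,interpolation=cv2.INTER_CUBIC))
E
```

```text
position: [0.5505, -0.1544, 0.1623]
contact_force: [-0.3, 0.1, -0.5]
```

View pics/w7.png

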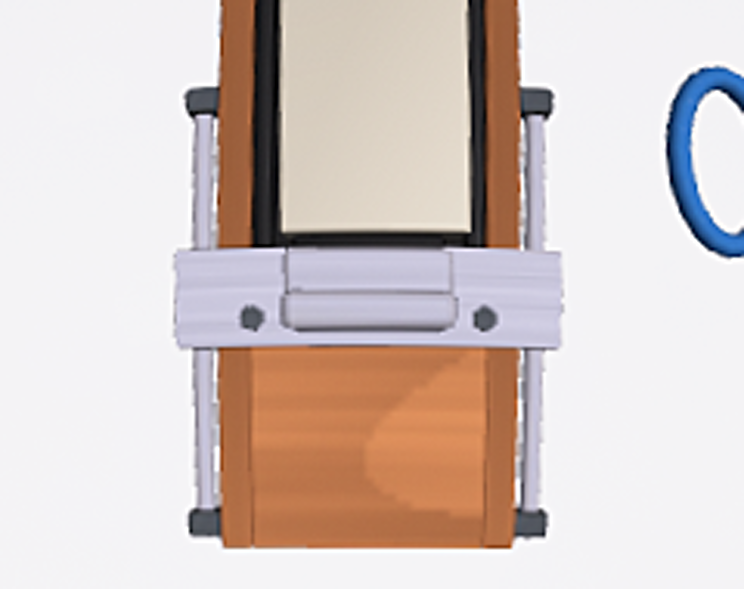

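```bash
python3 - <<'E'
from h import *
import pickle
T,d=pickle.load(open('w7.pkl','rb'));p,M=T;k=3.1
L=lambda u,v,z:((wpx2w(d,T,200+(u+.5)/k-.5,(v+.5)/k-.5,z)-p)@M)[0]
print('stone end',L(372,233,.052),'nose dark far edge',[L(372,v,.048) for v in(235,247)],'plate top front/rear',L(372,292,.066),L(372,330,.060),L(372,330,.054),'base end',L(372,547,.032))
print('holder x: ', [0.164-(a-L(372,547,.032)) for a in (L(372,233,.052),)])
E
```

```text
stone end 0.09895975810601694 nose dark far edge [np.float64(0.09892911804847343), np.float64(0.09567352565076251)] plate top front/rear 0.08234725854121623 0.07303356012885649 0.07319263024780436 base end 0.011381558497614205
holder x:  [np.float64(0.07642180039159727)]
```

Stone end to the stop's rear face measures 25.8 mm against the nominal 26, so the nose bears on the stone. I'm handing in.

```bash
python3 -c "
from rig import manip
print(manip.sign_off())"
```

```text
the job is handed in; nothing more can be done
None
```

The whetstone lies fully home in the cradle pocket with the end stop bearing on its end, the gripper is clear of everything, and the job is handed in; sign-off gave no verdict.

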